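# Feel along the row of fused glass drops

## Task

A white curved test strip lies on the padded bench wheel. Go lightly along its row of glass drops with the fingertips, touching them one at a time in turn - red, yellow, green, blue, violet - to feel that they are smooth, and finish with the fingertips still resting gently on the violet drop: the program ends while holding that touch. Press no harder than a gentle finger would, do not lift or shift the strip, and leave everything else where it stands.

Things in the scene. Friction and masses are not known exactly. Their poses are not given: they have to be found in the camera images.
- wheel: round aluminium bench wheel (banding wheel), 300 mm across, fixed, does not turn. Origin: on its axis at the table top; its top face is 30 mm above the table. It may stand at any yaw. Three loose things stand on it beside the strip, the tallest reaching 75 mm above the table
- strip: loose arc of white glass, 44 mm wide, 6 mm thick, centre-line radius 115 mm, 0.3 kg, with five glass drops fused on top along its centre line, 54 mm apart: red, yellow, green, blue, violet. Origin: on its underside below the green (middle) drop, 50 mm above the table; z up, x away from the wheel's axis (75 mm off); the arc's centre is at x = -115 mm; red end towards -y, violet towards +y
- cradle (a joint): how far the wooden cradle under the strip is pushed down into its foam, in m: 0 = up, 0.012 = bottomed out. The strip lies on the cradle between brass locating pins (2 mm of play) that stand 3 mm above the cradle's face. About 2 N starts it moving down, then 0.5 N more for each mm; over 20 N is too hard, and landing faster than 50 mm/s can strike that
- drop_red: red glass drop, a low smooth dome 24 mm across and 4 mm high, fused to the strip, number 1 in the row. Origin: centre of its base, on the strip's top face, 56 mm above the table when nothing presses on it (its crown at 60 mm)
- drop_yellow: yellow glass drop, a low smooth dome 24 mm across and 4 mm high, fused to the strip, number 2 in the row. Origin: centre of its base, on the strip's top face, 56 mm above the table when nothing presses on it (its crown at 60 mm)
- drop_green: green glass drop, a low smooth dome 24 mm across and 4 mm high, fused to the strip, number 3 in the row. Origin: centre of its base, on the strip's top face, 56 mm above the table when nothing presses on it (its crown at 60 mm)
- drop_blue: blue glass drop, a low smooth dome 24 mm across and 4 mm high, fused to the strip, number 4 in the row. Origin: centre of its base, on the strip's top face, 56 mm above the table when nothing presses on it (its crown at 60 mm)
- drop_violet: violet glass drop, a low smooth dome 24 mm across and 4 mm high, fused to the strip, number 5 in the row. Origin: centre of its base, on the strip's top face, 56 mm above the table when nothing presses on it (its crown at 60 mm)
- frit_pot: amber glass pot with a steel lid, 38 mm across, 45 mm high, stands on the wheel inside the curve of the strip, loose. Origin: centre of the underside. Not to be disturbed
- gather: green glass lump, 42 mm across, 34 mm high, loose on the wheel. Origin: centre of the underside. Not to be disturbed
- offcut: short orange glass rod, 70 x 24 x 24 mm, lies loose on the wheel. Origin: centre of the underside. Not to be disturbed
- blue_jar: blue jar with a steel lid, 62 mm across, 100 mm high, loose on the table to the left of the wheel. Origin: centre of the underside. Not to be disturbed
- rod_green: green glass rod, 180 x 24 x 24 mm, lies loose on the table to the right of the wheel. Origin: centre of the underside. Not to be disturbed
- mug: blue mug, 80 mm across, 90 mm high, handle to one side, loose on the table to the right of the wheel. Origin: centre of the underside. Not to be disturbed
- brush: brush lying loose on the table to the left of the wheel. Origin: about the middle of its length, on the underside. Not to be disturbed

How it is judged:
On the way, in this order (a step that is already met when the one before it is completed fails the run):
1. the fingertips touch the red drop while touching no later drop (contact force between the fingers and drop_red above 0.3 N and contact force between the fingers and drop_yellow below 0.1 N and contact force between the fingers and drop_green below 0.1 N and contact force between the fingers and drop_blue below 0.1 N and contact force between the fingers and drop_violet below 0.1 N), for 0.1 s.
2. the fingertips touch the yellow drop while touching no later drop (contact force between the fingers and drop_yellow above 0.3 N and contact force between the fingers and drop_green below 0.1 N and contact force between the fingers and drop_blue below 0.1 N and contact force between the fingers and drop_violet below 0.1 N), for 0.1 s.
3. the fingertips touch the green drop while touching no later drop (contact force between the fingers and drop_green above 0.3 N and contact force between the fingers and drop_blue below 0.1 N and contact force between the fingers and drop_violet below 0.1 N), for 0.1 s.
4. the fingertips touch the blue drop while touching no later drop (contact force between the fingers and drop_blue above 0.3 N and contact force between the fingers and drop_violet below 0.1 N), for 0.1 s.
5. the fingertips touch the violet drop (contact force between the fingers and drop_violet above 0.3 N), for 0.1 s.
At the end, for the whole second after the job is handed in: The fingertips rest still on the violet drop with 0.3 to 12 N and on no other drop; the strip lies flat in its cradle within 18 mm of where it was (pressing it down moves it at most 12 mm), and no bystander has moved by 20 mm or more (contact force between the fingers and drop_violet between 0.3 and 12 N and contact force between the fingers and drop_red below 0.1 N and contact force between the fingers and drop_yellow below 0.1 N and contact force between the fingers and drop_green below 0.1 N and contact force between the fingers and drop_blue below 0.1 N and velocity of joint cradle between -0.01 and 0.01 m/s and linear speed of strip below 0.02 m/s and distance of strip from where it was at the start of the episode below 0.018 m and angle between strip's own z axis and vertical below 0.06 rad and distance of each of frit_pot, gather, offcut, blue_jar, rod_green, mug, brush from where it was at the start of the episode below 0.02 m); the arm keeps its last pose, push and grip.
It fails at once if the strip is pressed with more than 20 N (contact force between any of the arm, the fingers and strip above 20 N).
It fails at once if the strip is lifted, tipped or shifted from its place (height (world z) of strip above 0.056 m or angle between strip's own z axis and vertical above 0.12 rad or distance of strip from where it was at the start of the episode above 0.018 m).
It fails at once if a bystander is moved by more than 20 mm (distance of any of frit_pot, gather, offcut, blue_jar, rod_green, mug, brush from where it was at the start of the episode above 0.02 m).
It also fails if it takes over 48 s, if anything falls off the work surface, if the arm or the gripper's body presses on something with over 40 N, if the wrist force passes 120 N, or if a joint passes its speed limit or range.

## Robot

A 6-joint arm with a two-finger parallel gripper is mounted at the origin on the work surface. World frame = base frame: x ahead of the robot, y to its left, z up, the work surface at z = 0. Lengths are in m, angles in rad, forces in N, time in s.
With the tool pointing down it reaches from about 0.275 to 0.825 m from the base axis. Payload 4.9 kg.
Tool frame: the origin (TCP) lies on the centre line of the jaws, within the pads' length; the fingertips stand tcp_to_tips ahead of it and the grasp point (between the pads) lies 2 mm behind it (tcp_to_tips is the distance from the TCP to the fingertips, in m); z points along the fingers, y is the line along which they close (so a half turn about z gives the same grasp; the last joint's range is limited). The gripper opens to 85 mm and grips with 20 to 120 N. Pads are 22 mm wide; open, the fingers measure 114 mm over their backs; the gripper's body (76 mm by 85 mm) begins 54 mm behind the grasp point. The pads swing forward as they close: fully open they stand 13 mm farther back than shut.
Start: joints at [1.157, 0.326, -0.193, 1.052, 0, 1.437], TCP at [0.152, 0.529, 0.248] pointing down, gripper open.
Joint ranges: [-2.65, 2.65], [-0.97, 1.79], [-1.3, 1.35], [-1.93, 2.1], [-1.47, 1.37], [-3.14, 3.14]. Speed limits (rad/s): [2.57, 2.57, 3.14, 3.14, 3.14, 3.14].

## Interface

Orientations are given as a unit quaternion [x, y, z, w].
In Python, from cell import * gives the robot as it stands.
- The arm moves only by the tool move_arm, never from a script. Its argument "deltas" is a list of rows, each an object of numbers: "x", "y", "z": the shift along the tool's x, y, z in mm; "twist": the turn about the tool's z in rad; "jaw": the closure, from -1 (fully open) to 1 (shut), so that 0 is half open. In form: [{"x": .., "y": .., "z": .., "twist": .., "jaw": ..}, ...]. A call has 1 to 8 rows; each row shifts and turns the commanded pose from where the row before left it, along the tool's axes as they then stand; what a row does not reach is not made up. A row lasts 1/8 s, in which the tool goes at most 62.5 mm and 10.7 degrees, less where a joint would pass 70% of its speed; a pose out of reach is approached as far as the arm can. A call is refused whole if a number of a shift passes 62.5 or a number of a turn 0.188, either way. A call with a gripper value outside its range is refused whole. The fingers move at their own pace and stop on an object; "force" is the grip in N (left out, the last holds). Time passes only in rows, so rows that do not move let the fingers close. It gives the time, the measured TCP pose, the force, the opening and the grip force at its end, in the units of the state.
- state(): the state, without advancing time (a new reading comes with each control period).
- camera(name): name is "side" or "top"; returns (picture, depth): 384x512x3 uint8, red, green, blue; 384x512 float32, m along the optical axis (not along the pixel's ray), 0 where there is no reading.
- camera_params(name): a dict with "vertical_fov" (degrees; the focal length in pixels is half the picture's height over the tangent of half this angle, whatever the lens; pixels are square), "cx", "cy" (the principal point, pixels), "camera_from_world" (4x4, takes a point from world to camera coordinates). Camera axes: x right, y up, looking along -z (the intrinsics and any distortion apply to the point x, -y, -z); pixel columns grow to the right and rows downward; lengths in m; the calibration is good to about 2 mm. A picture is of the moment at which its call begins. camera_params takes no time and is no camera call.
- sign_off(): hands the job in; it is judged then, once.
The state is a dict: "t": time; "joint_pos": joint angles; "qvel": joint speeds; "joint_torque": joint torques, N m; "eef_pos": TCP position; "orientation": TCP orientation; "force": force on the tool from outside, world axes, zero at the start; "wrist_torque": the same for the moment, N m; "finger_gap": finger opening in m; "finger_force": force on a finger pad.
Only numpy, scipy, OpenCV 4.12 (cv2) and the standard library are available. Lean on these libraries where they do the work, as an engineer would, in place of code of your own. Each camera call takes 0.05 s, during which the arm holds its last target. There are 200 camera calls.

## Working session

There is one attempt and no reset: what is moved stays moved. The work goes in short steps, Python scripts to look and compute and a tool call to move; the robot and the scene stay as the last step left them, time stands still between calls to the robot, and variables do not carry over. Pictures are saved under pics/ and viewed, at most 10 in all, crops included, and the job is handed in when it is done.

Besides the shell and the picture viewer there is one more tool, called after "Request:" as a command line: name --argument value ..., lists and objects as JSON in quotes. move_arm: Moves the arm, as the interface text tells. Its arguments: {"type":"object","properties":{"deltas":{"type":"array"},"force":{"type":"number"}},"required":["deltas"]}

```bash
ls; mkdir -p pics
cat > h.py <<'E'
from cell import *
import numpy as np, cv2
def snap(n,f):
    p,d=camera(n); cv2.imwrite(f'pics/{f}.png',p[...,::-1]); np.save(f'pics/{f}.npy',d); return p,d
def world(n,u,v,z):
    "depth z -> world"
    c=camera_params(n); f=192/np.tan(np.radians(c['vertical_fov'])/2)
    P=np.array([(u-c['cx'])/f*z,-(v-c['cy'])/f*z,-z,1])
    return (np.linalg.inv(c['camera_from_world'])@P)[:3]
E
python3 - <<'E'
from h import *
s=state(); print(s)
for n in('top','side'):
    print({k:v for k,v in camera_params(n).items()})
    snap(n,n+'0')
E
```

```text
pics
{'t': 0.0, 'joint_pos': array([ 1.15680703e+00,  3.26933654e-01, -1.93595715e-01,  1.05196541e+00,
       -1.31190344e-05,  1.43660969e+00]), 'qvel': array([-0.0006762 ,  0.00017358, -0.00088371, -0.00149271, -0.00032513,
       -0.00010401]), 'joint_torque': array([ 1.91101477e-03, -4.43398154e+01,  2.62443316e+01,  1.54546264e-02,
        1.80916122e-04,  1.56827234e-06]), 'eef_pos': array([0.1516557 , 0.52811126, 0.24750287]), 'orientation': array([ 1.39445354e-01,  9.90229404e-01, -8.19299965e-04, -2.23543984e-04]), 'force': array([ 0.17772659, -0.49107843,  0.23019418]), 'wrist_torque': array([-0.00312325, -0.07341398, -0.03574648]), 'finger_force': 0.0, 'finger_gap': 0.085426206233701}
{'vertical_fov': 46.23170802054033, 'cx': 261.4995514041628, 'cy': 182.12321083614734, 'camera_from_world': array([[ 0.00605027, -0.99971239,  0.02320643, -0.02603602],
       [ 0.99638825,  0.00799253,  0.08453742, -0.50357539],
       [-0.08469859,  0.02261114,  0.99615003, -1.2885477 ],
       [ 0.        ,  0.        ,  0.        ,  1.        ]])}
{'vertical_fov': 42.12924391524379, 'cx': 253.24970609951814, 'cy': 185.26716301271222, 'camera_from_world': array([[ 0.99493343, -0.10022347,  0.00792031, -0.48849456],
       [ 0.07258556,  0.77060473,  0.6331664 , -0.0729307 ],
       [-0.06956156, -0.62938351,  0.77397518, -1.30641916],
       [ 0.        ,  0.        ,  0.        ,  1.        ]])}
```

View pics/top0.png

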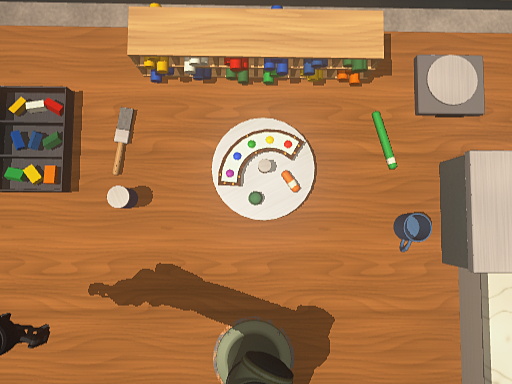

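View pics/side0.png

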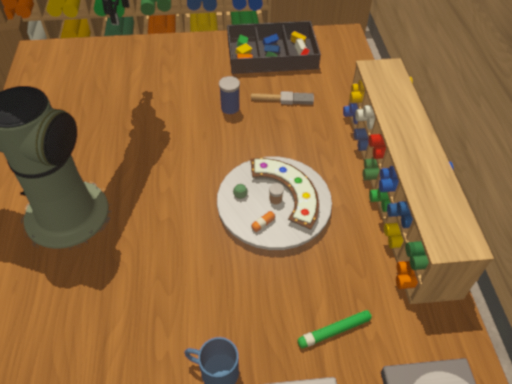

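The top view shows the drops at about red (288,144), yellow (269,140), green (252,144), blue (237,156) and violet (230,173). In the side view they are at (305,212), (308,195), (298,181), (283,170) and (264,165). Next I'll find the colour centroids and triangulate.

```bash
cat > m.py <<'E'
from h import *
px={'top':[(288,144),(269,140),(252,144),(237,156),(230,173)],'side':[(305,212),(308,195),(298,181),(283,170),(264,165)]}
cen={}
for n in px:
    p=cv2.imread(f'pics/{n}0.png'); s=cv2.cvtColor(p,cv2.COLOR_BGR2HSV).astype(int); d=np.load(f'pics/{n}0.npy'); cen[n]=[]
    for u,v in px[n]:
        r=7; v0,u0=v-r,u-r; w=s[v0:v+r+1,u0:u+r+1]
        hue=np.median(w[r-1:r+2,r-1:r+2,0]); m=(np.minimum(abs(w[...,0]-hue),180-abs(w[...,0]-hue))<9)&(w[...,1]>110)
        k,l,st,c=cv2.connectedComponentsWithStats(m.astype(np.uint8)); i=l[r,r]
        cu,cv=c[i]+[u0,v0]; cen[n].append((cu,cv))
        print(n,cu.round(1),cv.round(1),'area',st[i,4],world(n,cu,cv,d[round(cv),round(cu)]).round(4))
T={}
for n in px:
    c=camera_params(n); f=192/np.tan(np.radians(c['vertical_fov'])/2)
    T[n]=np.array([[f,0,c['cx']],[0,f,c['cy']],[0,0,1]])@np.diag([1,-1,-1])@c['camera_from_world'][:3]
X=cv2.triangulatePoints(T['top'],T['side'],np.array(cen['top']).T,np.array(cen['side']).T); X=(X[:3]/X[3]).T
print(X.round(4)); 
# arc fit in plane: known shape, angles +-54/115... chord/arc check
print('spacing',np.linalg.norm(np.diff(X[:,:2],axis=0),axis=1).round(4))
E
python3 m.py
```

```text
top 287.6 143.8 area 48 [ 0.6106 -0.0952  0.0615]
top 269.5 139.4 area 49 [ 0.623  -0.0436  0.0593]
top 251.2 143.7 area 43 [0.61   0.0084 0.0611]
top 236.7 155.6 area 45 [0.5758 0.0493 0.058 ]
top 229.5 173.0 area 44 [0.5258 0.0691 0.059 ]
side 304.4 211.7 area 41 [ 0.6091 -0.0961  0.0583]
side 305.6 195.1 area 42 [ 0.6212 -0.0432  0.0566]
side 297.6 180.0 area 27 [0.6082 0.007  0.0588]
side 282.4 169.4 area 21 [0.5736 0.0483 0.0575]
side 263.2 164.8 area 18 [0.5244 0.0685 0.0587]
[[ 0.6102 -0.0954  0.0576]
 [ 0.6221 -0.0437  0.0574]
 [ 0.6095  0.0085  0.0571]
 [ 0.5748  0.0494  0.0563]
 [ 0.5251  0.0691  0.058 ]]
spacing [0.0531 0.0536 0.0537 0.0535]
```

Run:
```python
import cell; print([k for k in dir(cell) if k[0]!='_']); print(getattr(cell,'tcp_to_tips',None))
```

```text
['IKError', 'camera', 'camera_params', 'sign_off', 'state', 'tcp_to_tips']
0.017
```

Request:
move_arm --deltas '[{"twist": -0.14,"jaw": 1},{"twist": -0.14,"jaw": 1},{"x": -28,"y": -38,"jaw": 1},{"x": -28,"y": -38,"jaw": 1},{"x": -28,"y": -38,"jaw": 1},{"x": -28,"y": -38,"jaw": 1},{"x": -28,"y": -38,"jaw": 1},{"x": -28,"y": -38,"jaw": 1}]' --force 20

```text
schema error: expected keys x, y, z, twist, jaw
```

Request:
move_arm --deltas '[{"x": 0,"y": 0,"z": 0,"twist": -0.14,"jaw": 1},{"x": 0,"y": 0,"z": 0,"twist": -0.14,"jaw": 1},{"x": -28,"y": -38,"z": 0,"twist": 0,"jaw": 1},{"x": -28,"y": -38,"z": 0,"twist": 0,"jaw": 1},{"x": -28,"y": -38,"z": 0,"twist": 0,"jaw": 1},{"x": -28,"y": -38,"z": 0,"twist": 0,"jaw": 1},{"x": -28,"y": -38,"z": 0,"twist": 0,"jaw": 1},{"x": -28,"y": -38,"z": 0,"twist": 0,"jaw": 1}]' --force 20

```text
t: 1.1
eef_pos: [0.3205, 0.2993, 0.2481]
orientation: [-0.0, 1.0, -0.0, -0.0]
force: [0.1, 0.0, 0.2]
finger_gap: 0.0003
finger_force: 0.0
```

Request:
move_arm --deltas '[{"x": -36,"y": -49,"z": 0,"twist": 0,"jaw": 1},{"x": -36,"y": -49,"z": 0,"twist": 0,"jaw": 1},{"x": -36,"y": -49,"z": 0,"twist": 0,"jaw": 1},{"x": -36,"y": -49,"z": 0,"twist": 0,"jaw": 1},{"x": -36,"y": -49,"z": 0,"twist": 0,"jaw": 1},{"x": -36,"y": -49,"z": 15,"twist": 0,"jaw": 1},{"x": -36,"y": -49,"z": 30,"twist": 0,"jaw": 1},{"x": -38,"y": -52,"z": 40,"twist": 0,"jaw": 1}]'

```text
t: 2.1
eef_pos: [0.6017, -0.0832, 0.172]
orientation: [0.0, 1.0, -0.0, 0.001]
force: [0.4, 0.4, -0.3]
finger_gap: 0.0002
finger_force: 0.0
```

Request:
move_arm --deltas '[{"x": 0,"y": 0,"z": 20,"twist": 0,"jaw": 1},{"x": 0,"y": 0,"z": 20,"twist": 0,"jaw": 1},{"x": 0,"y": 0,"z": 5,"twist": 0,"jaw": 1},{"x": 0,"y": 0,"z": 0,"twist": 0,"jaw": 1},{"x": 0,"y": 0,"z": 0,"twist": 0,"jaw": 1}]'

```text
t: 2.72
eef_pos: [0.6011, -0.0812, 0.1287]
orientation: [-0.0, 1.0, -0.0, 0.001]
force: [0.3, -0.7, -0.3]
finger_gap: -0.0002
finger_force: 0.0
```

Request:
move_arm --deltas '[{"x": -9,"y": -14,"z": 0,"twist": 0,"jaw": 1},{"x": 0,"y": 0,"z": 14,"twist": 0,"jaw": 1},{"x": 0,"y": 0,"z": 14,"twist": 0,"jaw": 1},{"x": 0,"y": 0,"z": 8,"twist": 0,"jaw": 1},{"x": 0,"y": 0,"z": 0,"twist": 0,"jaw": 1},{"x": 0,"y": 0,"z": 0,"twist": 0,"jaw": 1}]'

```text
t: 3.48
eef_pos: [0.6095, -0.0951, 0.0918]
orientation: [-0.0, 1.0, -0.0, 0.0]
force: [-0.3, 0.6, 0.2]
finger_gap: 0.0004
finger_force: 0.0
```

Run:
```python
from h import *
P=[]
for n,(u,v) in {'top':(260,160),'side':(280,195)}.items():
    p,d=snap(n,n+'1'); P.append(cv2.resize(p[v-55:v+55,u-70:u+70],None,fx=2.85,fy=2.85*1.5,interpolation=2) if 0 else cv2.resize(p[v-55:v+55,u-70:u+70],(395,310),interpolation=2))
cv2.imwrite('pics/c1.png',np.hstack(P)[...,::-1])
```

```text
(no output)
```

View pics/c1.png

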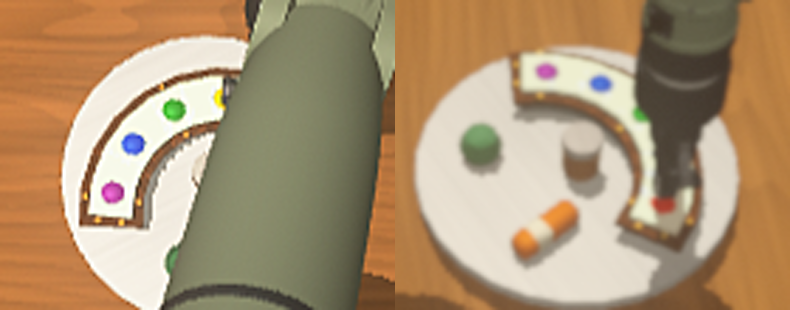

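The right half of the crop (side view) shows the shut fingertips at about (668,195), just above the red drop at (663,204). They clear the pot, so I'm descending slowly.

Request:
move_arm --deltas '[{"x": 0,"y": 0,"z": 4,"twist": 0,"jaw": 1},{"x": 0,"y": 0,"z": 4,"twist": 0,"jaw": 1},{"x": 0,"y": 0,"z": 2,"twist": 0,"jaw": 1},{"x": 0,"y": 0,"z": 2,"twist": 0,"jaw": 1},{"x": 0,"y": 0,"z": 2,"twist": 0,"jaw": 1},{"x": 0,"y": 0,"z": 2,"twist": 0,"jaw": 1},{"x": 0,"y": 0,"z": 0,"twist": 0,"jaw": 1},{"x": 0,"y": 0,"z": 0,"twist": 0,"jaw": 1}]'

```text
t: 4.58
eef_pos: [0.6095, -0.0952, 0.0759]
orientation: [-0.0, 1.0, -0.0, 0.0]
force: [-0.5, 0.0, 2.0]
finger_gap: -0.0001
finger_force: 1.1
```

Request:
move_arm --deltas '[{"x": 0,"y": 0,"z": 1,"twist": 0,"jaw": 1},{"x": 0,"y": 0,"z": 1,"twist": 0,"jaw": 1},{"x": 0,"y": 0,"z": 0,"twist": 0,"jaw": 1},{"x": 0,"y": 0,"z": 0,"twist": 0,"jaw": 1}]'

```text
t: 5.08
eef_pos: [0.6095, -0.0952, 0.0738]
orientation: [-0.0, 1.0, -0.0, 0.0]
force: [-0.7, -0.5, 2.7]
finger_gap: 0.0003
finger_force: 1.6
```

Request:
move_arm --deltas '[{"x": 0,"y": 0,"z": -3,"twist": 0,"jaw": 1},{"x": 0,"y": 0,"z": -5,"twist": 0,"jaw": 1},{"x": 0,"y": 0,"z": -6,"twist": 0,"jaw": 1},{"x": -3,"y": 13,"z": 0,"twist": 0,"jaw": 1},{"x": -3,"y": 13,"z": 0,"twist": 0,"jaw": 1},{"x": -3,"y": 13,"z": 0,"twist": 0,"jaw": 1},{"x": -3,"y": 13,"z": 0,"twist": 0,"jaw": 1},{"x": 0,"y": 0,"z": 0,"twist": 0,"jaw": 1}]'

```text
t: 6.08
eef_pos: [0.6216, -0.0418, 0.0875]
orientation: [-0.001, 1.0, 0.0, -0.0]
force: [-0.2, -2.0, -0.1]
finger_gap: 0.0
finger_force: 0.0
```

Request:
move_arm --deltas '[{"x": 0,"y": 0,"z": 4,"twist": 0,"jaw": 1},{"x": 0,"y": 0,"z": 3,"twist": 0,"jaw": 1},{"x": 0,"y": 0,"z": 2,"twist": 0,"jaw": 1},{"x": 0,"y": 0,"z": 2,"twist": 0,"jaw": 1},{"x": 0,"y": 0,"z": 2,"twist": 0,"jaw": 1},{"x": 0,"y": 0,"z": 1,"twist": 0,"jaw": 1},{"x": 0,"y": 0,"z": 0,"twist": 0,"jaw": 1},{"x": 0,"y": 0,"z": 0,"twist": 0,"jaw": 1}]'

```text
t: 7.08
eef_pos: [0.6214, -0.0434, 0.0739]
orientation: [-0.0, 1.0, -0.0, 0.0]
force: [-1.1, -2.0, 3.0]
finger_gap: -0.0001
finger_force: 1.6
```

Request:
move_arm --deltas '[{"x": 0,"y": 0,"z": -3,"twist": 0,"jaw": 1},{"x": 0,"y": 0,"z": -5,"twist": 0,"jaw": 1},{"x": 0,"y": 0,"z": -6,"twist": 0,"jaw": 1},{"x": 3,"y": 13,"z": 0,"twist": 0,"jaw": 1},{"x": 3,"y": 13,"z": 0,"twist": 0,"jaw": 1},{"x": 3,"y": 13,"z": 0,"twist": 0,"jaw": 1},{"x": 3,"y": 13,"z": 0,"twist": 0,"jaw": 1},{"x": 0,"y": 0,"z": 0,"twist": 0,"jaw": 1}]'

```text
t: 8.07
eef_pos: [0.609, 0.0102, 0.0876]
orientation: [-0.001, 1.0, 0.0, -0.0]
force: [-0.2, -0.6, -1.2]
finger_gap: -0.0002
finger_force: 0.0
```

Request:
move_arm --deltas '[{"x": 0,"y": 0,"z": 4,"twist": 0,"jaw": 1},{"x": 0,"y": 0,"z": 3,"twist": 0,"jaw": 1},{"x": 0,"y": 0,"z": 2,"twist": 0,"jaw": 1},{"x": 0,"y": 0,"z": 2,"twist": 0,"jaw": 1},{"x": 0,"y": 0,"z": 2,"twist": 0,"jaw": 1},{"x": 0,"y": 0,"z": 1,"twist": 0,"jaw": 1},{"x": 0,"y": 0,"z": 0,"twist": 0,"jaw": 1},{"x": 0,"y": 0,"z": 0,"twist": 0,"jaw": 1}]'

```text
t: 9.07
eef_pos: [0.6095, 0.0085, 0.0739]
orientation: [-0.0, 1.0, -0.0, 0.0]
force: [-1.4, -1.6, 3.5]
finger_gap: 0.0003
finger_force: 1.6
```

Request:
move_arm --deltas '[{"x": 0,"y": 0,"z": -3,"twist": 0,"jaw": 1},{"x": 0,"y": 0,"z": -5,"twist": 0,"jaw": 1},{"x": 0,"y": 0,"z": -6,"twist": 0,"jaw": 1},{"x": 9,"y": 10,"z": 0,"twist": 0,"jaw": 1},{"x": 9,"y": 10,"z": 0,"twist": 0,"jaw": 1},{"x": 8,"y": 10,"z": 0,"twist": 0,"jaw": 1},{"x": 8,"y": 11,"z": 0,"twist": 0,"jaw": 1},{"x": 0,"y": 0,"z": 0,"twist": 0,"jaw": 1}]'

```text
t: 10.07
eef_pos: [0.5745, 0.0509, 0.0876]
orientation: [-0.001, 1.0, 0.0, -0.0]
force: [0.1, -0.5, -0.4]
finger_gap: 0.0001
finger_force: 0.0
```

Request:
move_arm --deltas '[{"x": 0,"y": 0,"z": 4,"twist": 0,"jaw": 1},{"x": 0,"y": 0,"z": 3,"twist": 0,"jaw": 1},{"x": 0,"y": 0,"z": 2,"twist": 0,"jaw": 1},{"x": 0,"y": 0,"z": 2,"twist": 0,"jaw": 1},{"x": 0,"y": 0,"z": 2,"twist": 0,"jaw": 1},{"x": 0,"y": 0,"z": 1,"twist": 0,"jaw": 1},{"x": 0,"y": 0,"z": 0,"twist": 0,"jaw": 1},{"x": 0,"y": 0,"z": 0,"twist": 0,"jaw": 1}]'

```text
t: 11.08
eef_pos: [0.5755, 0.0496, 0.0739]
orientation: [-0.0, 1.0, -0.0, 0.0]
force: [0.1, -0.9, 3.3]
finger_gap: -0.0001
finger_force: 1.6
```

Request:
move_arm --deltas '[{"x": 0,"y": 0,"z": -3,"twist": 0,"jaw": 1},{"x": 0,"y": 0,"z": -5,"twist": 0,"jaw": 1},{"x": 0,"y": 0,"z": -6,"twist": 0,"jaw": 1},{"x": 13,"y": 5,"z": 0,"twist": 0,"jaw": 1},{"x": 13,"y": 5,"z": 0,"twist": 0,"jaw": 1},{"x": 12,"y": 5,"z": 0,"twist": 0,"jaw": 1},{"x": 12,"y": 5,"z": 0,"twist": 0,"jaw": 1},{"x": 0,"y": 0,"z": 0,"twist": 0,"jaw": 1}]'

```text
t: 12.08
eef_pos: [0.5241, 0.0703, 0.0876]
orientation: [-0.001, 1.0, 0.0, -0.0]
force: [1.0, 0.1, 0.2]
finger_gap: -0.0001
finger_force: 0.0
```

Request:
move_arm --deltas '[{"x": 0,"y": 0,"z": 0,"twist": 0,"jaw": 1},{"x": 0,"y": 0,"z": 4,"twist": 0,"jaw": 1},{"x": 0,"y": 0,"z": 3,"twist": 0,"jaw": 1},{"x": 0,"y": 0,"z": 2,"twist": 0,"jaw": 1},{"x": 0,"y": 0,"z": 2,"twist": 0,"jaw": 1},{"x": 0,"y": 0,"z": 2,"twist": 0,"jaw": 1},{"x": 0,"y": 0,"z": 1,"twist": 0,"jaw": 1},{"x": 0,"y": 0,"z": 0,"twist": 0,"jaw": 1}]'

```text
t: 13.08
eef_pos: [0.5254, 0.0697, 0.0738]
orientation: [-0.0, 1.0, -0.0, 0.0]
force: [-0.6, -0.4, 3.3]
finger_gap: 0.0001
finger_force: 1.6
```

Request:
move_arm --deltas '[{"x": 0,"y": 0,"z": 1,"twist": 0,"jaw": 1},{"x": 0,"y": 0,"z": 0,"twist": 0,"jaw": 1},{"x": 0,"y": 0,"z": 0,"twist": 0,"jaw": 1},{"x": 0,"y": 0,"z": 0,"twist": 0,"jaw": 1},{"x": 0,"y": 0,"z": 0,"twist": 0,"jaw": 1},{"x": 0,"y": 0,"z": 0,"twist": 0,"jaw": 1}]'

```text
t: 13.82
eef_pos: [0.5255, 0.0697, 0.0727]
orientation: [-0.0, 1.0, -0.0, 0.0]
force: [-0.8, -0.0, 3.3]
finger_gap: -0.0
finger_force: 1.9
```

Run:
```python
from h import *
p,d=snap('side','side2'); cv2.imwrite('pics/c2.png',cv2.resize(p[140:250,200:340],(700,550),interpolation=2)[...,::-1])
print([state()[k].round(3) for k in('force','qvel','eef_pos')])
```

```text
[array([-0.682, -0.883,  3.314]), array([-0.001,  0.003, -0.   , -0.001,  0.002, -0.001]), array([0.525, 0.07 , 0.073])]
```

View pics/c2.png

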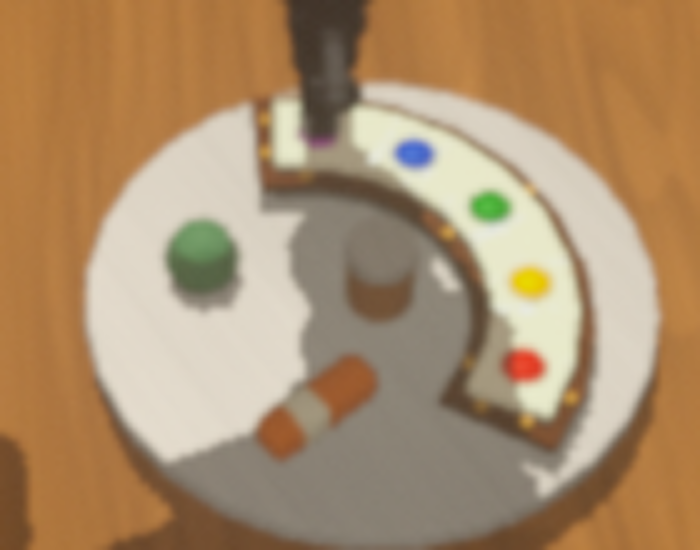

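The fingertips rest on the violet drop at about (320,135). The strip and the things beside it are where they were, and the force is steady at about 3.5 N. I'm handing it in.

```bash
python3 -c "
from cell import *
print(sign_off())"
```

```text
the job is handed in; nothing more can be done
None
```

I touched the drops in order (red, yellow, green, blue, violet) at about 3 N each and handed the job in at about 14 s, with the fingertips still resting on violet at about 3.3 N; no verdict was returned.

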